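Open the cooler's sprung filler cap and set the filling funnel

ROBOT

A 6-joint arm with a two-finger parallel gripper is mounted at the origin on the work surface. World frame = base frame: x ahead of the robot, y to its left, z up, the work surface at z = 0. Lengths are in m, angles in rad, forces in N, time in s.
With the tool pointing down it reaches from about 0.375 to 0.9 m from the base axis. Payload 3.1 kg.
Tool frame: the origin (TCP) lies at the very end of the fingers, on their centre line; the grasp point (between the pads) lies 19 mm behind it; z points along the fingers, y is the direction in which the jaws open and shut (so a half turn about z gives the same grasp; the last joint's range is limited). The gripper opens to 85 mm and grips with 20 to 120 N. Pads are 22 mm wide; open, the fingers measure 114 mm over their backs; the gripper's body (76 mm by 85 mm) begins 54 mm behind the grasp point. The pads swing forward as they close: fully open they stand 13 mm farther back than shut.
Start: joints at [-1.389, 0.527, 1.433, -0, 1.181, -0.178], TCP at [0.221, -0.585, 0.231] pointing down, gripper open.
Joint ranges: [-3.08, 3.08], [-0.75, 2.2], [0.22, 2.44], [-1.43, 4.57], [0, 2.65], [-2.85, 2.85]. Speed limits (rad/s): [2.79, 2.79, 3.14, 3.14, 3.14, 3.14].

INTERFACE

Orientations are given as a unit quaternion [x, y, z, w].
In Python, from station import manip gives the robot as it stands. The module is installed in compiled form; this text tells all that it offers.
- The arm moves only by the tool send_rows, never from a script. Its argument "commands" is a list of rows, each an object with "delta_pos": the shift along the world's x, y, z in cm, a list of three; "yaw": the turn about the world's z in rad. A call has 1 to 10 rows; each row shifts and turns the pose as measured when the row begins; what a row does not reach is not made up. A row lasts 1/8 s, in which the tool goes at most 62.5 mm and 10.7 degrees, less where a joint would pass 70% of its speed; a pose out of reach is approached as far as the arm can. A call is refused whole if a number of a shift passes 6.25 or a number of a turn 0.188, either way. A call with a gripper value outside its range is refused whole. "grip" is the closure, from -1 (fully open) to 1 (shut), set as the call begins (left out, the last holds). The fingers move at their own pace and stop on an object; "force" is the grip in N (left out, the last holds). Time passes only in rows, so rows that do not move let the fingers close. It gives the time, the measured TCP pose, the force and the opening at its end, in the units of the state.
- manip.sense(): the state, without advancing time (a new reading comes with each control period).
- manip.snapshot(name): name is "scene" or "top"; returns the picture (384x512x3 uint8, blue, green, red); there is no depth.
- manip.get_calibration(name): a dict with "fx", "fy", "cx", "cy" (pixels), "world_to_cam" (4x4, takes a point from world to camera coordinates). Camera axes: x right, y down, z forward; pixel columns grow to the right and rows downward; lengths in m; the calibration is good to about 2 mm. A picture is of the moment at which its call begins. get_calibration takes no time and is no camera call.
- manip.sign_off(): hands the job in, once; it reports no verdict.
The state is a dict: "t": time; "q": joint angles; "qd": joint speeds; "tau": joint torques, N m; "tcp_pos": TCP position; "tool_rot": TCP orientation; "force": force on the tool from outside, world axes, zero at the start; "ft_torque": the same for the moment, N m; "finger_gap": opening from 0.0 (shut) to 1.0 (fully open).
Only numpy, scipy, OpenCV 4.12 (cv2) and the standard library are available. Lean on these libraries where they do the work, as an engineer would, in place of code of your own. Each camera call takes 0.05 s, during which the arm holds its last target. There are 200 camera calls.

TASK

Get the bench cooler ready for topping up: push its filler cap down against the spring, twist it anticlockwise out of its catch, lift it off and set it down in the middle of the steel tray, bar upwards. Then take the larger of the two funnels from the wooden stand and seat it fully home, upright, in the open filler neck. Work by feel: no more than 35 N on cap, funnel or neck at any time, pressing, twisting or pulling; leave everything else where it is.

Things in the scene. Friction and masses are not known exactly. Their poses are not given: they have to be found in the camera images.
- chiller: the bench cooler: white box 230 mm deep (its x), 160 mm wide (its y), 150 mm high, fixed; origin at the centre of its underside, its front with the dark panel faces its own -x, z up. A small grey plug, 24 mm across and 14 mm high, stands on the deck 62 mm to the right of the filler neck (own -y): it is not the cap
- neck_mouth (a point): centre of the open top of the filler neck, 55 mm towards the front from the middle of the deck, 23 mm above the deck (173 mm above the table); the neck is a vertical pipe, inside diameter 30 mm, outside 38 mm, free to 60 mm below its mouth; axes as the cooler's. At the start it is hidden under the cap
- cap_grip (a point): centre of the grip bar of the loose black filler cap, on its axis. Cap: round, 58 mm across, 28 mm high, flat on top; on the flat top stands a bar 46 mm long (along the cap's y), 13 mm thick (its x), 22 mm high. This point is 11 mm above the flat top and 39 mm above the cap's lower edge. z up; about 0.1 kg. At the start it is locked on the neck, axes parallel to the cooler's within 3 degrees
- cap: the same cap; origin at the centre of its lower edge, on which it stands flat when set down. A spring inside pushes it up into its catch: 3.4 N at rest, 0.45 N more for each mm pushed down. Once free the spring lifts it about 7 mm and it comes straight up
- neck_catch (a point): point on the neck's axis, 17 mm above the deck, where the catch holds the cap's two lugs. The catch is 2.5 to 8.5 mm deep, unseen, different each time: push past it; 1.8 mm deeper a ledge stops the cap hard. Held there it turns anticlockwise (from above) until a springy end stop (5 N m per rad) is felt, 51 to 79 degrees round, also different each time. It is free only in the last 5 degrees before it
- tray_floor (a point): centre of the floor of the low steel tray, 130 mm (its x) by 150 mm (its y) outside, walls 20 mm high and 3 mm thick; the floor is 3 mm above the table; axes as the tray's. The tray is fixed
- stand: wooden funnel stand, fixed: 80 mm (its x) by 176 mm (its y), top 60 mm above the table, two round holes; origin at the centre of its underside. The larger funnel stands in the hole 42 mm towards its own +y, the smaller in the hole 42 mm towards its -y
- funnel_collar (a point): centre of the straight collar of the larger white funnel (loose, about 70 g), where to grip it: a cylinder 60 mm across, 20 mm high, its top edge 10 mm above this point; z up along its axis. Below it a cone, a flange 38 mm across (its underside 33 mm below this point), a bush 26.5 mm across and 12 mm long that fits the neck, a taper and a stem 16 mm across that ends 79 mm below this point
- funnel_tip (a point): centre of the lower end of the larger funnel's stem, 79 mm below funnel_collar. Fully seated in the neck, the funnel's flange lies flat on the neck's rim: funnel_collar is 33 mm above neck_mouth and this tip 46 mm below it
- small_funnel: the smaller white funnel, collar 40 mm across: stays in the stand. Origin at the lower end of its stem
- beaker: glass beaker with glass rods, 74 mm across, 105 mm high (rods to 120), bystander; origin under its centre
- flask: glass conical flask, 86 mm across at the foot, 113 mm high, bystander; origin under its centre
- coolant_bottle: white plastic bottle, 76 mm across, 175 mm high, bystander; origin under its centre
- measuring_cylinder: glass measuring cylinder, foot 68 mm across, 203 mm high, bystander; origin under its centre
- screwdriver: screwdriver, 150 mm long, lying on the table in front of the cooler, bystander; lies along its x
- mortar: white mortar, 90 mm across, 55 mm high, bystander; origin under its centre

How it is judged:
By the outcome, as a careful person would: the job done as asked, in the order asked, and still so for the second after the job is handed in, with the robot touching nothing.
It also fails if it takes over 69 s, if anything falls off the work surface, if the arm or the gripper's body presses on something with over 40 N, if the wrist force passes 120 N, or if a joint passes its speed limit or range.

## Working session

There is one attempt and no reset: what is moved stays moved. The work goes in short steps, Python scripts to look and compute and a tool call to move; the robot and the scene stay as the last step left them, time stands still between calls to the robot, and variables do not carry over. Pictures are saved under pics/ and viewed, about 8 in all and at most 12, crops included, and the job is handed in when it is done.

Besides the shell and the picture viewer there is one more tool, called after "Emit:" as a command line: name --argument value ..., lists and objects as JSON in quotes. send_rows: Moves the arm, as the interface text tells. Its arguments: {"type":"object","properties":{"commands":{"type":"array","items":{"type":"object","properties":{"delta_pos":{"type":"array","items":{"type":"number"}},"yaw":{"type":"number"}}}},"grip":{"type":"number"},"force":{"type":"number"}},"required":["commands"]}

```bash
mkdir -p pics; cat > h.py <<'E'
import numpy as np, cv2
from station import manip as m
def ray(name,u,v):
    c=m.get_calibration(name);T=np.array(c["world_to_cam"]);R=T[:3,:3];o=-R.T@T[:3,3]
    d=R.T@np.array([(u-c["cx"])/c["fx"],(v-c["cy"])/c["fy"],1]);return o,d
def onz(name,u,v,z):
    o,d=ray(name,u,v);return (o+d*(z-o[2])/d[2])
def pix(name,p):
    c=m.get_calibration(name);T=np.array(c["world_to_cam"]);q=T[:3,:3]@np.array(p)+T[:3,3]
    return c["fx"]*q[0]/q[2]+c["cx"],c["fy"]*q[1]/q[2]+c["cy"]
def st():
    s=m.sense();print(round(s["t"],2),np.round(s["tcp_pos"],4),np.round(s["tool_rot"],3),np.round(s["force"],1),np.round(s["ft_torque"],2),round(s["finger_gap"],3),np.round(s["q"],2))
E
python3 - <<'E'
from h import *
a=m.snapshot("scene");b=m.snapshot("top")
cv2.imwrite("pics/s0.png",a);cv2.imwrite("pics/t0.png",b)
cv2.imwrite("pics/t0x.png",cv2.resize(b,(800,600),interpolation=cv2.INTER_CUBIC))
for n in("scene","top"):
    c=m.get_calibration(n);print(n,c["fx"],c["cx"],c["cy"],ray(n,256,192))
st()
E
```

```text
scene 497.28700735645964 258.6572084460084 198.60306382927791 (array([ 1.53378239, -0.09679457,  1.07005479]), array([-0.73690716,  0.06386152, -0.67312288]))
top 479.5827937325202 253.57652094484922 194.58876257183158 (array([0.44240082, 0.01447439, 1.48120757]), array([ 0.10802166, -0.003062  , -0.99417132]))
0.1 [ 0.2206 -0.5841  0.2304] [ 0.984  0.179  0.    -0.001] [-0.4 -0.  -0. ] [ 0.02  0.02 -0.04] 1.0 [-1.39  0.53  1.43  0.    1.18 -0.18]
```

View pics/t0x.png

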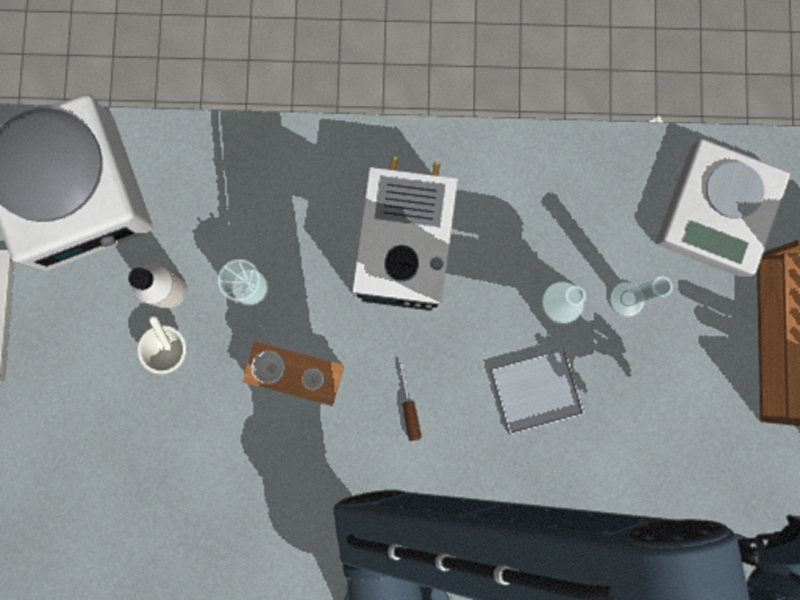

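View pics/s0.png

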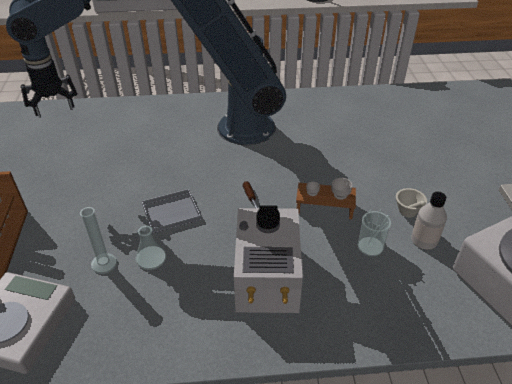

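Picture 1 (top, 800x600): cooler with black cap at (401,262), plug (437,264), stand at (293,373) with the large funnel at (267,367), tray centre (534,390). Picture 2 (scene): cap at (268,217), large funnel (341,188). Now for the measurements.

```bash
python3 - <<'E'
from h import *
a=cv2.imread("pics/s0.png");b=cv2.imread("pics/t0.png")
def crop(i,x,y,w,h,s):return cv2.resize(i[y:y+h,x:x+w],(w*s,h*s),interpolation=cv2.INTER_CUBIC)
# top: cooler x 220..300,y100..200 ; stand 150..225,y215..265; tray 305..380,y215..280
A=crop(b,222,104,76,96,4);B=crop(b,152,214,72,48,4);C=crop(b,306,214,72,68,4);D=crop(a,230,190,76,60,4);E=crop(a,290,170,72,48,4)
im=np.zeros((600,620,3),np.uint8)
def put(i,x,y):
    h=min(i.shape[0],600-y);w=min(i.shape[1],620-x);im[y:y+h,x:x+w]=i[:h,:w]
put(A,0,0);put(D,310,0);put(B,310,244);put(C,0,388);put(E,310,440)
cv2.imwrite("pics/c1.png",im)
def blob(img,x,y,w,h,thr,name):
    g=img[y:y+h,x:x+w].max(2);n,l,s,c=cv2.connectedComponentsWithStats((g<thr).astype(np.uint8))
    for k in range(1,n):
        if s[k,4]>30:print(name,s[k]+[x,y,0,0,0],c[k]+[x,y])
blob(b,240,150,34,36,55,"cap top");blob(a,250,198,36,34,55,"cap scene")
# white deck in top
g=cv2.cvtColor(b,cv2.COLOR_BGR2HSV)
hs=cv2.inRange(g[210:265,150:225],(2,80,50),(20,255,255))
c=max(cv2.findContours(hs,0,1)[0],key=cv2.contourArea);r=cv2.minAreaRect(c);print("stand",r,cv2.boxPoints(r)+[150,210])
E
```

```text
cap top [247 157  21  22 360] [256.65277778 167.81388889]
cap scene [256 205  24  27 539] [267.66604824 218.36363636]
stand ((37.169227600097656, 28.54615020751953), (59.90305709838867, 27.27650260925293), 15.255120277404785) [[154.68461418 243.82307434]
 [161.86153984 217.50768995]
 [219.65383911 233.26922607]
 [212.47691345 259.58460999]]
```

View pics/c1.png

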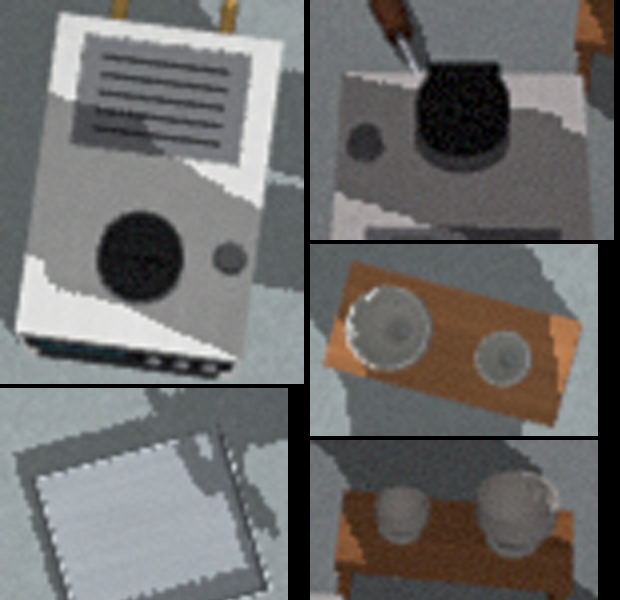

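Picture 3 (4x crops): deck corners (60,13),(284,40),(238,358),(18,330) in the cooler crop, cap centre (141,256), plug (230,258), funnel rim centre (387,328), tray corners readable.

```bash
python3 - <<'E'
from h import *
def A(x,y):return 222+x/4-.375,104+y/4-.375
cs=[onz("top",*A(*p),.15)[:2] for p in((60,13),(284,40),(238,358),(18,330))]
cs=np.array(cs);print("deck",cs.round(4).tolist(),"ctr",cs.mean(0),[np.linalg.norm(cs[i]-cs[(i+1)%4]).round(3) for i in range(4)])
f=(cs[0]-cs[3]+cs[1]-cs[2]);yaw=np.arctan2(f[1],f[0]);w=(cs[0]-cs[1]+cs[3]-cs[2]);print("yaw",yaw,np.arctan2(-w[0],w[1]))
ex=np.array([np.cos(yaw),np.sin(yaw)]);print("neck from deck",cs.mean(0)-.055*ex)
pl=onz("top",*A(230,258),.164)[:2];print("neck from plug",pl+.062*np.array([-ex[1],ex[0]]))
for z in(.18,.185,.19):print("cap top",z,onz("top",*A(141,256),z))
def tri(p,q):
    o1,d1=ray("top",*p);o2,d2=ray("scene",*q);s=np.linalg.lstsq(np.c_[d1,-d2],o2-o1,rcond=None)[0]
    return o1+d1*s[0],o2+d2*s[1]
# funnel rim
B=lambda x,y:(152+(x-310)/4-.375,214+(y-244)/4-.375)
E=lambda x,y:(290+(x-310)/4-.375,170+(y-440)/4-.375)
D=lambda x,y:(230+(x-310)/4-.375,190+(y)/4-.375)
print("cap tri (top disc)",tri(A(141,256),D(462,115)))
# funnel rim left/right/centre ; visible rim ellipse in scene
print("funnel tri",tri(B(387,328),E(517,500)))
for z in(.093,.103):print(onz("top",*B(387,328),z), "L/R dia",np.linalg.norm(onz("top",*B(345,328),z)-onz("top",*B(430,328),z)))
sc=[onz("top",*p,.06)[:2] for p in((154.68,243.82),(161.86,217.5),(219.65,233.27),(212.48,259.58))]
sc=np.array(sc);c=sc.mean(0);e=(sc[0]+sc[1]-sc[2]-sc[3]);e/=np.linalg.norm(e);print("stand",c,"big hole",c+.042*e,"y-dir",e)
t=[onz("top",x*.64,y*.64,.02)[:2] for x,y in((486,358),(566,345),(582,412),(510,433))]
t=np.array(t);print("tray",t.round(3).tolist(),t.mean(0),[np.linalg.norm(t[i]-t[(i+1)%4]).round(3) for i in range(4)])
b=cv2.imread("pics/t0.png");g=cv2.cvtColor(b,cv2.COLOR_BGR2GRAY)[214:282,306:378];print(g[20:60,10:60].mean())
mk=(cv2.GaussianBlur(g,(3,3),0)>165).astype(np.uint8);n,l,s,cc=cv2.connectedComponentsWithStats(mk);k=1+s[1:,4].argmax();r=cv2.minAreaRect(np.argwhere(l==k)[:,::-1].astype(np.float32))
print(s[k],r);bp=cv2.boxPoints(r)+[306,214];q=np.array([onz("top",*p,.003)[:2] for p in bp]);print(q.round(3).tolist(),q.mean(0))
E
```

```text
deck [[0.8288, 0.0724], [0.8139, -0.0872], [0.5859, -0.0598], [0.6011, 0.0943]] ctr [0.70744619 0.00492625] [np.float64(0.16), np.float64(0.23), np.float64(0.155), np.float64(0.229)]
yaw -0.10775494807644491 -0.09574319158062813
neck from deck [0.65276519 0.01084131]
neck from plug [0.66073014 0.00977037]
cap top 0.18 [0.6510906  0.00998916 0.18      ]
cap top 0.185 [0.65028869 0.01000639 0.185     ]
cap top 0.19 [0.64948678 0.01002363 0.19      ]
cap tri (top disc) (array([0.6523726 , 0.00996161, 0.17200654]), array([0.65227812, 0.00907235, 0.17199445]))
funnel tri (array([0.46233321, 0.25085857, 0.10030663]), array([0.46197592, 0.2486964 , 0.09993135]))
[0.46243868 0.25210933 0.093     ] L/R dia 0.0612846434994737
[0.46229433 0.25039752 0.103     ] L/R dia 0.060843177506535805
stand [0.45294606 0.2092876 ] big hole [0.46273434 0.25013107] y-dir [0.23305417 0.97246375]
tray [[0.493, -0.161], [0.522, -0.316], [0.394, -0.348], [0.35, -0.209]] [ 0.43964425 -0.25840428] [np.float64(0.158), np.float64(0.132), np.float64(0.145), np.float64(0.151)]
154.352
[  10   15   50   40 1294] ((34.822349548339844, 33.16046142578125), (33.294898986816406, 42.82302474975586), 74.47589111328125)
[[0.47, -0.177], [0.509, -0.304], [0.412, -0.332], [0.373, -0.206]] [ 0.44083246 -0.25480872]
```

Cap is at about (0.652,0.010), yaw −0.10. Funnel axis is (0.4625,0.2505) and tray centre (0.440,−0.256). Moving now.

Emit:
send_rows --commands '[{"delta_pos":[3.6,5,0.5],"yaw":0.093},{"delta_pos":[3.6,5,0.5],"yaw":0.093},{"delta_pos":[3.6,5,0.5],"yaw":0.093},{"delta_pos":[3.6,5,0.5],"yaw":0.093},{"delta_pos":[3.6,5,0.5],"yaw":0.093},{"delta_pos":[3.6,5,0.5],"yaw":0.093},{"delta_pos":[3.6,5,0],"yaw":0.093},{"delta_pos":[3.6,5,0],"yaw":0.093},{"delta_pos":[3.6,5,0],"yaw":0.093},{"delta_pos":[3.6,5,0],"yaw":0.093}]' --grip 0.1 --force 30

```text
t: 1.35
tcp_pos: [0.5809, -0.0778, 0.2573]
tool_rot: [0.793, 0.61, -0.001, -0.002]
force: [1.3, -0.8, 0.4]
finger_gap: 0.451
```

Emit:
send_rows --commands '[{"delta_pos":[3.5,4.4,0],"yaw":0.08},{"delta_pos":[3.5,4.4,0],"yaw":0.08},{"delta_pos":[0,0,-2.0]},{"delta_pos":[0,0,0]}]'

```text
validation failed for argument at $.co...
```

```bash
python3 - <<'E'
from h import *
st();a=m.snapshot("scene");b=m.snapshot("top")
im=np.zeros((480,640,3),np.uint8)
im[:,:320]=cv2.resize(a[150:270,225:305],(320,480),interpolation=2);im[:,320:]=cv2.resize(b[90:210,220:300],(320,480),interpolation=2)
cv2.imwrite("pics/c2.png",im)
E
```

```text
1.35 [ 0.5809 -0.0778  0.2573] [ 0.793  0.61  -0.001 -0.002] [ 1.3 -0.8  0.4] [-0.02 -0.04  0.04] 0.451 [-0.32  0.45  1.5   0.    1.2  -0.06]
```

View pics/c2.png

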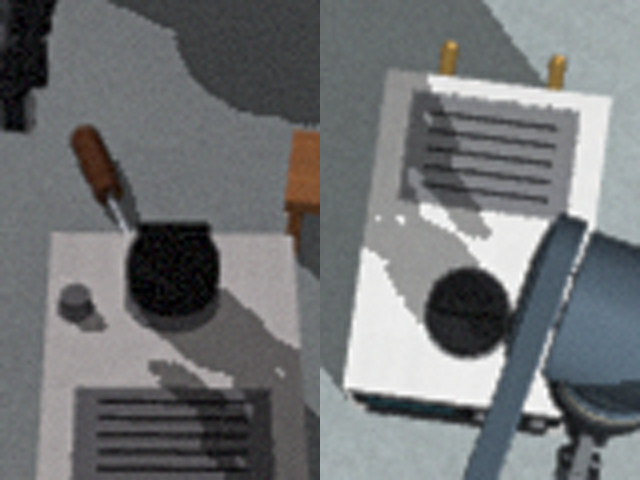

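The call was refused because a row lacked yaw. Picture 4 shows the scene unchanged: cap at (173,270) on the left and (468,310) on the right, with the bar along the cooler's y. Resending.

Emit:
send_rows --commands '[{"delta_pos":[3.5,4.4,0],"yaw":0.08},{"delta_pos":[3.5,4.4,0],"yaw":0.08},{"delta_pos":[0,0,-2.0],"yaw":0},{"delta_pos":[0,0,0],"yaw":0}]'

```text
t: 1.95
tcp_pos: [0.6529, 0.0151, 0.2346]
tool_rot: [0.739, 0.674, -0.002, -0.003]
force: [-0.5, -1.0, 0.1]
finger_gap: 0.446
```

```bash
python3 - <<'E'
from h import *
st();a=m.snapshot("scene")
cv2.imwrite("pics/c3.png",cv2.resize(a[130:250,205:325],(600,600),interpolation=2))
E
```

```text
1.95 [0.6529 0.0151 0.2346] [ 0.739  0.674 -0.002 -0.003] [-0.5 -1.   0.1] [-0.03  0.03  0.03] 0.446 [-0.15  0.57  1.35  0.    1.23 -0.06]
```

View pics/c3.png

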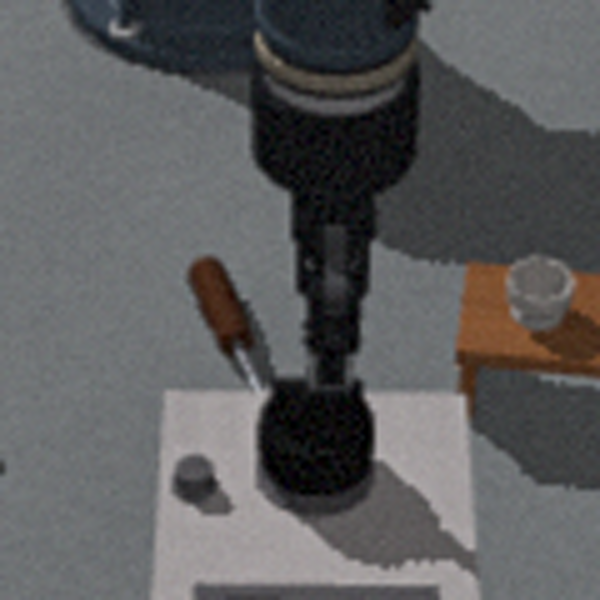

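Picture 5: fingers (333,370) just above the cap bar (316,385), jaws across the bar. Lowering on both sides of the bar now.

Emit:
send_rows --commands '[{"delta_pos":[0,-0.5,-2.0],"yaw":0},{"delta_pos":[0,0,-1.2],"yaw":0},{"delta_pos":[0,0,-0.3],"yaw":0},{"delta_pos":[0,0,0],"yaw":0}]'

```text
t: 2.5
tcp_pos: [0.6547, 0.0066, 0.2036]
tool_rot: [0.74, 0.672, 0.001, 0.0]
force: [0.3, 0.5, 0.3]
finger_gap: 0.445
```

Emit:
send_rows --commands '[{"delta_pos":[-0.2,0.35,-0.8],"yaw":0},{"delta_pos":[0,0,-0.4],"yaw":0},{"delta_pos":[0,0,-0.3],"yaw":0},{"delta_pos":[0,0,0],"yaw":0}]'

```text
t: 3.0
tcp_pos: [0.6534, 0.0103, 0.1896]
tool_rot: [0.74, 0.672, 0.002, 0.001]
force: [-0.6, -0.4, 3.2]
finger_gap: 0.45
```

Emit:
send_rows --commands '[{"delta_pos":[0,0,-0.1],"yaw":0},{"delta_pos":[0,0,0],"yaw":0}]'

```text
t: 3.25
tcp_pos: [0.6534, 0.0103, 0.1893]
tool_rot: [0.74, 0.672, 0.002, 0.002]
force: [-0.8, -0.1, 2.7]
finger_gap: 0.451
```

Emit:
send_rows --commands '[{"delta_pos":[0,0,0.25],"yaw":0},{"delta_pos":[0,0,0],"yaw":0},{"delta_pos":[0,0,0],"yaw":0},{"delta_pos":[0,0,0],"yaw":0}]' --grip 1 --force 40

```text
t: 3.75
tcp_pos: [0.6521, 0.0105, 0.1915]
tool_rot: [0.74, 0.672, 0.001, 0.001]
force: [-1.9, 0.8, 2.4]
finger_gap: 0.142
```

```bash
python3 -c "
from h import *
st()"
```

```text
3.75 [0.6521 0.0105 0.1915] [0.74  0.672 0.001 0.001] [-1.9  0.8  2.4] [0.02 0.26 0.01] 0.142 [-0.16  0.61  1.4   0.    1.13 -0.06]
```

Emit:
send_rows --commands '[{"delta_pos":[0,0,-0.2],"yaw":0},{"delta_pos":[0,0,-0.2],"yaw":0}]'

```text
t: 4.0
tcp_pos: [0.6521, 0.0106, 0.1884]
tool_rot: [0.74, 0.673, 0.001, 0.001]
force: [-2.7, -0.1, 6.7]
finger_gap: 0.14
```

Emit:
send_rows --commands '[{"delta_pos":[0,0,-0.2],"yaw":0},{"delta_pos":[0,0,-0.2],"yaw":0}]'

```text
t: 4.25
tcp_pos: [0.6521, 0.0105, 0.1856]
tool_rot: [0.74, 0.673, 0.001, 0.001]
force: [-3.6, 0.4, 7.1]
finger_gap: 0.141
```

Emit:
send_rows --commands '[{"delta_pos":[0,0,-0.2],"yaw":0},{"delta_pos":[0,0,-0.15],"yaw":0}]'

```text
t: 4.5
tcp_pos: [0.652, 0.0105, 0.1843]
tool_rot: [0.74, 0.673, 0.001, 0.001]
force: [-4.5, 0.5, 10.4]
finger_gap: 0.14
```

Emit:
send_rows --commands '[{"delta_pos":[0,0,-0.2],"yaw":0},{"delta_pos":[0,0,-0.1],"yaw":0}]'

```text
t: 4.75
tcp_pos: [0.652, 0.0106, 0.1845]
tool_rot: [0.74, 0.673, 0.002, 0.002]
force: [-3.8, -0.7, 5.8]
finger_gap: 0.143
```

Emit:
send_rows --commands '[{"delta_pos":[0,0,-0.15],"yaw":0.1},{"delta_pos":[0,0,-0.15],"yaw":0.12},{"delta_pos":[0,0,-0.15],"yaw":0.12}]'

```text
t: 5.12
tcp_pos: [0.652, 0.0115, 0.1842]
tool_rot: [0.612, 0.791, 0.003, 0.002]
force: [-5.9, 0.6, 11.3]
finger_gap: 0.141
```

```bash
python3 -c "
from h import *
st()"
```

```text
5.12 [0.652  0.0115 0.1842] [0.612 0.791 0.003 0.002] [-5.9  0.6 11.3] [ 0.25  1.   -0.26] 0.141 [-0.16  0.61  1.41  0.    1.11 -0.41]
```

Emit:
send_rows --commands '[{"delta_pos":[-0.05,0,-0.15],"yaw":0.12},{"delta_pos":[-0.05,0,-0.15],"yaw":0.12},{"delta_pos":[0,0,-0.15],"yaw":0.12},{"delta_pos":[0,0,-0.15],"yaw":0.06}]'

```text
t: 5.62
tcp_pos: [0.6517, 0.0118, 0.1842]
tool_rot: [0.429, 0.904, 0.005, 0.003]
force: [-4.7, 0.5, 8.3]
finger_gap: 0.139
```

```bash
python3 -c "
from h import *
st();r=m.sense()['tool_rot'];print(2*np.arctan2(r[1],r[0])-1.476)"
```

```text
5.62 [0.6517 0.0118 0.1842] [0.429 0.904 0.005 0.003] [-4.7  0.5  8.3] [-0.02  0.76 -0.15] 0.139 [-0.16  0.61  1.41  0.01  1.11 -0.85]
0.7798803156502183
```

Emit:
send_rows --commands '[{"delta_pos":[-0.03,0,-0.15],"yaw":0.06},{"delta_pos":[0,0,-0.15],"yaw":0.06}]'

```text
t: 5.88
tcp_pos: [0.6512, 0.012, 0.1842]
tool_rot: [0.372, 0.928, 0.005, 0.003]
force: [-5.0, -0.7, 10.1]
finger_gap: 0.146
```

```bash
python3 -c "
from h import *
st();r=m.sense()['tool_rot'];print(2*np.arctan2(r[1],r[0])-1.476)"
```

```text
5.88 [0.6512 0.012  0.1842] [0.372 0.928 0.005 0.003] [-5.  -0.7 10.1] [ 0.12  0.95 -0.18] 0.146 [-0.16  0.61  1.41  0.01  1.11 -0.97]
0.9023769192829008
```

Emit:
send_rows --commands '[{"delta_pos":[0,0,-0.15],"yaw":0.07},{"delta_pos":[0,0,-0.15],"yaw":0.07}]'

```text
t: 6.12
tcp_pos: [0.6508, 0.0119, 0.1842]
tool_rot: [0.305, 0.952, 0.006, 0.002]
force: [-4.6, -0.1, 9.7]
finger_gap: 0.137
```

```bash
python3 -c "
from h import *
st();r=m.sense()['tool_rot'];print(2*np.arctan2(r[1],r[0])-1.476)"
```

```text
6.12 [0.6508 0.0119 0.1842] [0.305 0.952 0.006 0.002] [-4.6 -0.1  9.7] [-0.03  0.79 -0.15] 0.137 [-0.16  0.61  1.42  0.01  1.11 -1.11]
1.0456354438316842
```

Emit:
send_rows --commands '[{"delta_pos":[0,0,-0.15],"yaw":0.07},{"delta_pos":[0,0,-0.15],"yaw":0.07}]'

```text
t: 6.38
tcp_pos: [0.6509, 0.0117, 0.1842]
tool_rot: [0.236, 0.972, 0.006, 0.003]
force: [-3.9, -0.4, 9.0]
finger_gap: 0.14
```

```bash
python3 -c "
from h import *
st();r=m.sense()['tool_rot'];print(2*np.arctan2(r[1],r[0])-1.476)"
```

```text
6.38 [0.6509 0.0117 0.1842] [0.236 0.972 0.006 0.003] [-3.9 -0.4  9. ] [-0.02  0.7  -0.13] 0.14 [-0.16  0.61  1.42  0.01  1.11 -1.26]
1.1892760178947812
```

Emit:
send_rows --commands '[{"delta_pos":[0,0,-0.15],"yaw":0.06},{"delta_pos":[0,0,-0.15],"yaw":0.06}]'

```text
t: 6.62
tcp_pos: [0.6513, 0.0114, 0.1842]
tool_rot: [0.176, 0.984, 0.006, 0.003]
force: [-4.7, 0.3, 9.2]
finger_gap: 0.141
```

```bash
python3 -c "
from h import *
st();r=m.sense()['tool_rot'];print(2*np.arctan2(r[1],r[0])-1.476)"
```

```text
6.62 [0.6513 0.0114 0.1842] [0.176 0.984 0.006 0.003] [-4.7  0.3  9.2] [ 0.09  0.94 -0.3 ] 0.141 [-0.16  0.61  1.41  0.01  1.11 -1.38]
1.3120549692809398
```

Emit:
send_rows --commands '[{"delta_pos":[0,0,-0.15],"yaw":0.04}]'

```text
t: 6.75
tcp_pos: [0.651, 0.0114, 0.1842]
tool_rot: [0.156, 0.988, 0.006, 0.003]
force: [-5.4, 0.7, 10.2]
finger_gap: 0.141
```

```bash
python3 -c "
from h import *
st();r=m.sense()['tool_rot'];print(2*np.arctan2(r[1],r[0])-1.476)"
```

```text
6.75 [0.651  0.0114 0.1842] [0.156 0.988 0.006 0.003] [-5.4  0.7 10.2] [ 0.03  1.03 -0.3 ] 0.141 [-0.16  0.61  1.42  0.01  1.11 -1.42]
1.3524442523352866
```

Emit:
send_rows --commands '[{"delta_pos":[0,0,-0.12],"yaw":0.04}]'

```text
t: 6.88
tcp_pos: [0.6506, 0.0114, 0.1842]
tool_rot: [0.136, 0.991, 0.006, 0.003]
force: [-4.0, -1.4, 8.1]
finger_gap: 0.143
```

```bash
python3 -c "
from h import *
st();r=m.sense()['tool_rot'];print(2*np.arctan2(r[1],r[0])-1.476)"
```

```text
6.88 [0.6506 0.0114 0.1842] [0.136 0.991 0.006 0.003] [-4.  -1.4  8.1] [ 0.03  0.88 -0.34] 0.143 [-0.16  0.61  1.42  0.01  1.11 -1.46]
1.3925930011547134
```

Emit:
send_rows --commands '[{"delta_pos":[0,0,-0.1],"yaw":-0.06}]'

```text
t: 7.0
tcp_pos: [0.6506, 0.0115, 0.1842]
tool_rot: [0.166, 0.986, 0.006, 0.003]
force: [-2.7, 1.3, 6.0]
finger_gap: 0.142
```

```bash
python3 -c "
from h import *
st();r=m.sense()['tool_rot'];print(2*np.arctan2(r[1],r[0])-1.476)"
```

```text
7.0 [0.6506 0.0115 0.1842] [0.166 0.986 0.006 0.003] [-2.7  1.3  6. ] [0.09 0.45 0.03] 0.142 [-0.16  0.61  1.42  0.01  1.11 -1.4 ]
1.3310887671755989
```

Emit:
send_rows --commands '[{"delta_pos":[0,0,-0.05],"yaw":-0.025},{"delta_pos":[0,0,0.2],"yaw":0},{"delta_pos":[0,0,0.2],"yaw":0}]'

```text
t: 7.38
tcp_pos: [0.6508, 0.0116, 0.1887]
tool_rot: [0.179, 0.984, 0.006, 0.004]
force: [-3.0, -0.2, 3.1]
finger_gap: 0.142
```

```bash
python3 -c "
from h import *
st();r=m.sense()['tool_rot'];print(2*np.arctan2(r[1],r[0])-1.476)"
```

```text
7.38 [0.6508 0.0116 0.1887] [0.179 0.984 0.006 0.004] [-3.  -0.2  3.1] [ 0.03  0.35 -0.08] 0.142 [-0.16  0.61  1.41  0.01  1.12 -1.38]
1.305585588223925
```

Emit:
send_rows --commands '[{"delta_pos":[0,0,0.2],"yaw":0},{"delta_pos":[0,0,0.2],"yaw":0},{"delta_pos":[0,0,0.2],"yaw":0}]'

```text
t: 7.75
tcp_pos: [0.6507, 0.0115, 0.1941]
tool_rot: [0.179, 0.984, 0.006, 0.004]
force: [-0.6, 0.0, -0.2]
finger_gap: 0.14
```

Emit:
send_rows --commands '[{"delta_pos":[0,0,0.3],"yaw":0},{"delta_pos":[0,0,0.5],"yaw":0},{"delta_pos":[0,0,1],"yaw":0},{"delta_pos":[0,0,2],"yaw":0},{"delta_pos":[0,0,2.5],"yaw":0},{"delta_pos":[0,0,0],"yaw":0}]'

```text
t: 8.5
tcp_pos: [0.6523, 0.0114, 0.2597]
tool_rot: [0.179, 0.984, 0.007, 0.005]
force: [0.1, -0.2, -0.9]
finger_gap: 0.141
```

```bash
python3 - <<'E'
from h import *
st();a=m.snapshot("scene");b=m.snapshot("top")
im=np.zeros((480,800,3),np.uint8)
im[:,:400]=cv2.resize(a[130:250,210:310],(400,480),interpolation=2);im[:,400:]=cv2.resize(b[90:210,210:310],(400,480),interpolation=2)
cv2.imwrite("pics/c4.png",im)
E
```

```text
8.5 [0.6523 0.0114 0.2597] [0.179 0.984 0.007 0.005] [ 0.1 -0.2 -0.9] [0.   0.03 0.01] 0.141 [-0.16  0.53  1.34  0.01  1.26 -1.37]
```

View pics/c4.png

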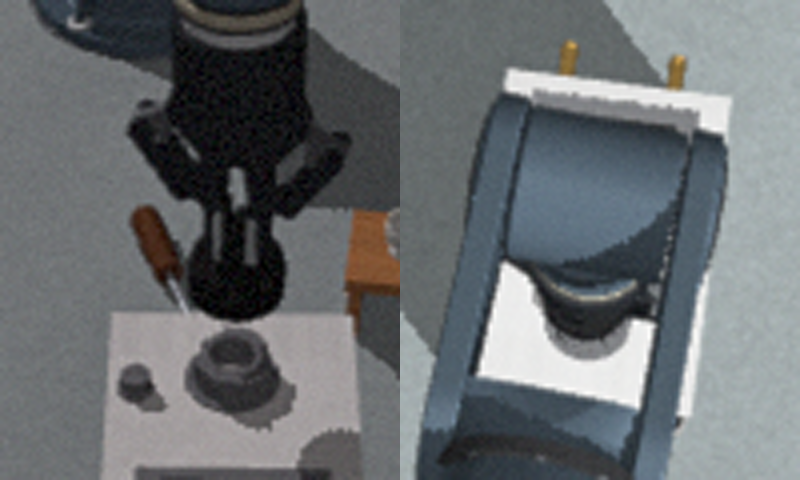

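Picture 6: the cap is lifted clear in the gripper (237,275 left view) and the neck is open at (237,350). Carrying it to the tray.

Emit:
send_rows --commands '[{"delta_pos":[-2,-2.5,0],"yaw":0},{"delta_pos":[-3.4,-4.3,0],"yaw":0},{"delta_pos":[-3.4,-4.3,0],"yaw":0},{"delta_pos":[-3.4,-4.3,0],"yaw":0},{"delta_pos":[-3.4,-4.3,0],"yaw":0},{"delta_pos":[-3.4,-4.3,-1.5],"yaw":0},{"delta_pos":[-2.2,-2.8,-3],"yaw":0},{"delta_pos":[0,0,-4],"yaw":0},{"delta_pos":[0,0,-4],"yaw":0},{"delta_pos":[0,0,-3],"yaw":0}]'

```text
t: 9.85
tcp_pos: [0.4272, -0.2623, 0.0893]
tool_rot: [0.179, 0.984, 0.007, -0.002]
force: [-0.3, -0.2, -0.7]
finger_gap: 0.139
```

Emit:
send_rows --commands '[{"delta_pos":[1.3,0.6,-2.2],"yaw":0},{"delta_pos":[0,0,-0.5],"yaw":0},{"delta_pos":[0,0,0],"yaw":0}]'

```text
t: 10.22
tcp_pos: [0.4372, -0.2541, 0.0574]
tool_rot: [0.179, 0.984, 0.01, -0.006]
force: [1.2, 1.3, -1.0]
finger_gap: 0.141
```

```bash
python3 - <<'E'
from h import *
st();a=m.snapshot("scene");b=m.snapshot("top")
im=np.zeros((480,800,3),np.uint8)
im[:,:400]=cv2.resize(a[140:260,120:220],(400,480),interpolation=2);im[:,400:]=cv2.resize(b[190:310,295:395],(400,480),interpolation=2)
cv2.imwrite("pics/c5.png",im)
for p in((.44,-.255,.003),):print(pix("scene",p),pix("top",p))
E
```

```text
10.22 [ 0.4372 -0.2541  0.0574] [ 0.179  0.984  0.01  -0.006] [ 1.2  1.3 -1. ] [ 0.01 -0.01 -0.03] 0.141 [-0.75  0.66  1.85  0.02  0.65 -1.98]
(np.float64(173.2182668778193), np.float64(213.49841734731925)) (np.float64(340.89293334431443), np.float64(247.37366104826626))
```

View pics/c5.png

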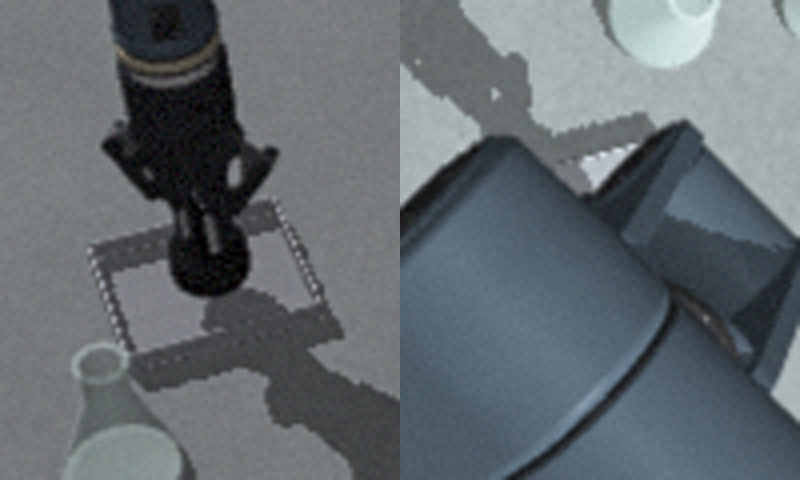

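Picture 7: cap above the tray at (208,265 left); tray rim corners (92,247),(275,202),(325,302),(135,357), centre agrees. Lowering.

Emit:
send_rows --commands '[{"delta_pos":[0.3,-0.25,-1.0],"yaw":0},{"delta_pos":[0,0,-0.4],"yaw":0},{"delta_pos":[0,0,-0.2],"yaw":0},{"delta_pos":[0,0,0],"yaw":0}]'

```text
t: 10.82
tcp_pos: [0.4415, -0.2585, 0.0431]
tool_rot: [0.18, 0.984, 0.008, -0.003]
force: [0.1, -0.5, -0.8]
finger_gap: 0.141
```

Emit:
send_rows --commands '[{"delta_pos":[-0.1,0.2,-0.4],"yaw":0},{"delta_pos":[0,0,-0.2],"yaw":0},{"delta_pos":[0,0,-0.1],"yaw":0}]'

```text
t: 11.2
tcp_pos: [0.4405, -0.2563, 0.0359]
tool_rot: [0.18, 0.984, 0.008, -0.003]
force: [0.0, -0.9, -1.0]
finger_gap: 0.142
```

Emit:
send_rows --commands '[{"delta_pos":[0,0,-0.15],"yaw":0},{"delta_pos":[0,0,-0.1],"yaw":0},{"delta_pos":[0,0,0],"yaw":0}]'

```text
t: 11.58
tcp_pos: [0.4405, -0.2563, 0.0331]
tool_rot: [0.18, 0.984, 0.008, -0.003]
force: [-0.1, 0.4, -1.0]
finger_gap: 0.145
```

Emit:
send_rows --commands '[{"delta_pos":[0,0,-0.15],"yaw":0},{"delta_pos":[0,0,-0.1],"yaw":0}]'

```text
t: 11.82
tcp_pos: [0.4404, -0.2563, 0.0325]
tool_rot: [0.179, 0.984, 0.008, -0.003]
force: [-1.1, 2.5, 8.9]
finger_gap: 0.141
```

Contact. Releasing and rising.

Emit:
send_rows --commands '[{"delta_pos":[0,0,0],"yaw":0},{"delta_pos":[0,0,0],"yaw":0},{"delta_pos":[0,0,0.3],"yaw":0},{"delta_pos":[0,0,2],"yaw":0},{"delta_pos":[0,0,4],"yaw":0},{"delta_pos":[0,0,6],"yaw":0}]' --grip 0.2

```text
t: 12.58
tcp_pos: [0.438, -0.2544, 0.1544]
tool_rot: [0.18, 0.984, 0.01, -0.007]
force: [-0.1, -1.0, -0.2]
finger_gap: 0.398
```

Emit:
send_rows --commands '[{"delta_pos":[0.2,3,2],"yaw":-0.1},{"delta_pos":[0.2,5.5,2],"yaw":-0.16},{"delta_pos":[0.2,5.5,1],"yaw":-0.16},{"delta_pos":[0.2,5.5,0],"yaw":-0.16},{"delta_pos":[0.2,5.5,0],"yaw":-0.16},{"delta_pos":[0.2,5.5,0],"yaw":-0.16},{"delta_pos":[0.2,5.5,0],"yaw":-0.16},{"delta_pos":[0.2,5.5,0],"yaw":-0.16},{"delta_pos":[0.2,4.5,0],"yaw":-0.16},{"delta_pos":[0.2,2,0],"yaw":-0.06}]' --grip -1

```text
t: 13.82
tcp_pos: [0.4609, 0.2165, 0.2126]
tool_rot: [0.783, 0.622, 0.007, 0.007]
force: [0.2, -0.7, -0.4]
finger_gap: 0.998
```

Emit:
send_rows --commands '[{"delta_pos":[0.1,3.2,-2],"yaw":0},{"delta_pos":[0,0,-4],"yaw":0},{"delta_pos":[0,0,-1.5],"yaw":0},{"delta_pos":[0,0,0],"yaw":0}]'

```text
t: 14.32
tcp_pos: [0.4617, 0.2525, 0.1363]
tool_rot: [0.782, 0.623, 0.008, 0.008]
force: [-0.1, 0.2, -0.5]
finger_gap: 1.001
```

```bash
python3 - <<'E'
from h import *
st();a=m.snapshot("scene")
im=np.zeros((480,800,3),np.uint8)
im[:,:400]=cv2.resize(a[110:230,290:390],(400,480),interpolation=2);im[:,400:]=cv2.resize(a[140:260,120:220],(400,480),interpolation=2)
cv2.imwrite("pics/c6.png",im)
print("neck",onz("scene",210+237/4-.375,130+348/4-.375,.173),"coll pix",pix("scene",(.4625,.2505,.093)))
E
```

```text
14.32 [0.4617 0.2525 0.1363] [0.782 0.623 0.008 0.008] [-0.1  0.2 -0.5] [-0.02  0.02  0.01] 1.001 [ 0.29  0.53  1.78 -0.01  0.81  0.53]
neck [0.64733013 0.0127748  0.173     ] coll pix (np.float64(341.74173535455316), np.float64(186.46392719765748))
```

View pics/c6.png

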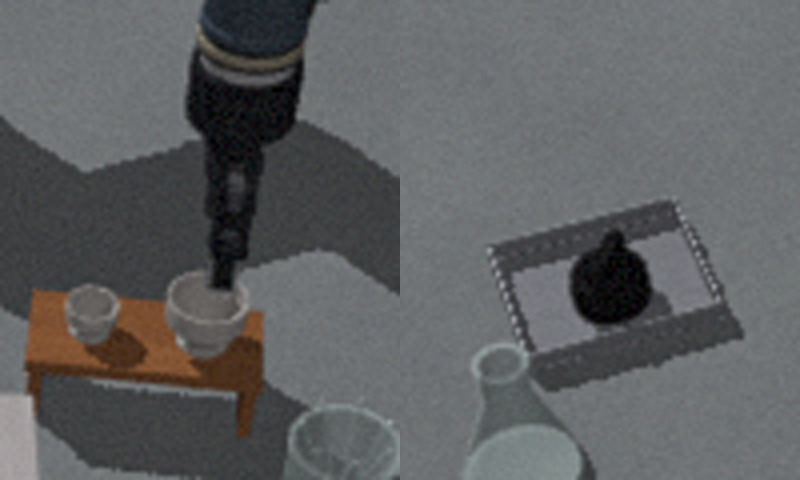

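Picture 8: cap stands flat in the tray middle, bar up (610,280 right half); fingers are over the large funnel (207,310). Lowering around the collar.

Emit:
send_rows --commands '[{"delta_pos":[0.1,-0.2,-2],"yaw":0},{"delta_pos":[0,0,-2],"yaw":0},{"delta_pos":[0,0,-1],"yaw":0},{"delta_pos":[0,0,0],"yaw":0}]'

```text
t: 14.88
tcp_pos: [0.4662, 0.2508, 0.0897]
tool_rot: [0.782, 0.623, 0.013, 0.01]
force: [0.1, 0.1, -0.2]
finger_gap: 1.001
```

Emit:
send_rows --commands '[{"delta_pos":[-0.35,0,-1],"yaw":0},{"delta_pos":[0,0,-0.7],"yaw":0},{"delta_pos":[0,0,0],"yaw":0}]'

```text
t: 15.25
tcp_pos: [0.4635, 0.2511, 0.0732]
tool_rot: [0.782, 0.623, 0.014, 0.01]
force: [-0.5, -0.1, 0.1]
finger_gap: 1.0
```

Emit:
send_rows --commands '[{"delta_pos":[-0.1,-0.05,-0.35],"yaw":0},{"delta_pos":[0,0,0],"yaw":0}]'

```text
t: 15.5
tcp_pos: [0.4626, 0.2507, 0.0696]
tool_rot: [0.782, 0.623, 0.014, 0.01]
force: [0.4, -0.3, 0.7]
finger_gap: 0.995
```

Emit:
send_rows --commands '[{"delta_pos":[0,0,0],"yaw":0},{"delta_pos":[0,0,0],"yaw":0},{"delta_pos":[0,0,0],"yaw":0},{"delta_pos":[0,0,0],"yaw":0}]' --grip 1 --force 30

```text
t: 16.0
tcp_pos: [0.4629, 0.2507, 0.0701]
tool_rot: [0.782, 0.623, 0.015, 0.01]
force: [-0.9, -0.3, -0.6]
finger_gap: 0.69
```

```bash
python3 -c "
from h import *
st()"
```

```text
16.0 [0.4629 0.2507 0.0701] [0.782 0.623 0.015 0.01 ] [-0.9 -0.3 -0.6] [-0.    0.03 -0.02] 0.69 [ 0.29  0.64  1.83 -0.01  0.63  0.53]
```

Emit:
send_rows --commands '[{"delta_pos":[0,0,0.5],"yaw":0},{"delta_pos":[0,0,1],"yaw":0},{"delta_pos":[0,0,2],"yaw":0},{"delta_pos":[0,0,3],"yaw":0},{"delta_pos":[0,0,4],"yaw":0},{"delta_pos":[0,0,4],"yaw":0},{"delta_pos":[0,0,3],"yaw":0},{"delta_pos":[0,0,1.5],"yaw":0},{"delta_pos":[0,0,0.5],"yaw":0},{"delta_pos":[0,0,0],"yaw":0}]'

```text
t: 17.25
tcp_pos: [0.4606, 0.2502, 0.2758]
tool_rot: [0.782, 0.623, 0.016, 0.011]
force: [0.8, 0.3, -0.8]
finger_gap: 0.693
```

```bash
python3 -c "
from h import *
st()"
```

```text
17.25 [0.4606 0.2502 0.2758] [0.782 0.623 0.016 0.011] [ 0.8  0.3 -0.8] [ 0.01  0.   -0.  ] 0.693 [ 0.29  0.32  1.65 -0.01  1.13  0.52]
```

Emit:
send_rows --commands '[{"delta_pos":[1.5,-2,0],"yaw":0},{"delta_pos":[3,-3.8,0],"yaw":0},{"delta_pos":[3,-3.8,0],"yaw":0},{"delta_pos":[3,-3.8,0],"yaw":0},{"delta_pos":[3,-3.8,0],"yaw":0},{"delta_pos":[2.5,-3,0],"yaw":0},{"delta_pos":[1,-1.2,0],"yaw":0},{"delta_pos":[0,0,0],"yaw":0}]'

```text
t: 18.25
tcp_pos: [0.6287, 0.0301, 0.2658]
tool_rot: [0.782, 0.624, 0.009, 0.004]
force: [0.3, -0.2, -1.2]
finger_gap: 0.689
```

```bash
python3 -c "
from h import *
st()"
```

```text
18.25 [0.6287 0.0301 0.2658] [0.782 0.624 0.009 0.004] [ 0.3 -0.2 -1.2] [ 0.06  0.05 -0.01] 0.689 [-0.13  0.49  1.4   0.01  1.24  0.09]
```

Emit:
send_rows --commands '[{"delta_pos":[1.6,-1.4,0],"yaw":0},{"delta_pos":[0.6,-0.4,0],"yaw":0},{"delta_pos":[0,0,0],"yaw":0}]'

```text
t: 18.62
tcp_pos: [0.6471, 0.0165, 0.2645]
tool_rot: [0.78, 0.625, 0.007, 0.001]
force: [-1.1, 0.5, -0.4]
finger_gap: 0.695
```

```bash
python3 - <<'E'
from h import *
st();a=m.snapshot("scene")
cv2.imwrite("pics/c7.png",cv2.resize(a[130:250,210:310],(500,600),interpolation=2))
p=m.sense()["tcp_pos"]
for q in((.651,.0115,.173),tuple(np.array(p)+[-.001,0,-.056])):
    u=pix("scene",q);print((u[0]-210)*5+2,(u[1]-130)*5+2)
E
```

```text
18.62 [0.6471 0.0165 0.2645] [0.78  0.625 0.007 0.001] [-1.1  0.5 -0.4] [ 0.02 -0.   -0.03] 0.695 [-0.15  0.52  1.35  0.01  1.27  0.07]
294.6472271247155 440.3919397825799
304.9808927840392 382.34891190072926
```

View pics/c7.png

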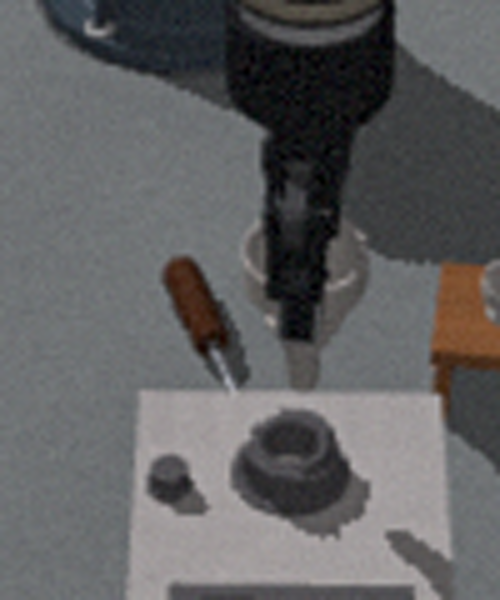

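Picture 9: funnel tip (303,388) nearly over the mouth (298,437), close to prediction. Descending.

Emit:
send_rows --commands '[{"delta_pos":[0.5,-0.4,-1],"yaw":0},{"delta_pos":[0,0,-1],"yaw":0},{"delta_pos":[0,0,-0.5],"yaw":0},{"delta_pos":[0,0,0],"yaw":0}]'

```text
t: 19.18
tcp_pos: [0.6502, 0.0144, 0.2373]
tool_rot: [0.78, 0.626, 0.006, -0.001]
force: [-0.3, 0.5, -0.9]
finger_gap: 0.693
```

Emit:
send_rows --commands '[{"delta_pos":[0.1,-0.2,-0.8],"yaw":0},{"delta_pos":[0,0,-0.8],"yaw":0},{"delta_pos":[0,0,-0.4],"yaw":0},{"delta_pos":[0,0,0],"yaw":0}]'

```text
t: 19.68
tcp_pos: [0.6513, 0.0121, 0.2158]
tool_rot: [0.78, 0.626, 0.006, -0.001]
force: [0.4, -0.2, 0.1]
finger_gap: 0.698
```

Emit:
send_rows --commands '[{"delta_pos":[0,0,-0.6],"yaw":0},{"delta_pos":[0,0,-0.4],"yaw":0},{"delta_pos":[0,0,-0.2],"yaw":0}]'

```text
t: 20.05
tcp_pos: [0.6516, 0.012, 0.2036]
tool_rot: [0.78, 0.626, 0.007, -0.0]
force: [-0.1, 0.2, -0.2]
finger_gap: 0.698
```

Emit:
send_rows --commands '[{"delta_pos":[0,0,-0.3],"yaw":0},{"delta_pos":[0,0,-0.25],"yaw":0},{"delta_pos":[0,0,-0.2],"yaw":0}]'

```text
t: 20.42
tcp_pos: [0.6518, 0.0121, 0.1957]
tool_rot: [0.78, 0.626, 0.007, -0.0]
force: [-0.4, -0.4, 0.1]
finger_gap: 0.696
```

Emit:
send_rows --commands '[{"delta_pos":[0,0,-0.2],"yaw":0},{"delta_pos":[0,0,-0.2],"yaw":0},{"delta_pos":[0,0,-0.2],"yaw":0}]'

```text
t: 20.8
tcp_pos: [0.6519, 0.012, 0.1894]
tool_rot: [0.78, 0.626, 0.007, 0.0]
force: [0.6, -0.0, -1.2]
finger_gap: 0.694
```

Emit:
send_rows --commands '[{"delta_pos":[0,0,-0.2],"yaw":0},{"delta_pos":[0,0,-0.2],"yaw":0}]'

```text
t: 21.05
tcp_pos: [0.6519, 0.012, 0.1852]
tool_rot: [0.78, 0.626, 0.007, 0.0]
force: [0.2, 0.5, -0.8]
finger_gap: 0.691
```

Emit:
send_rows --commands '[{"delta_pos":[0,0,-0.15],"yaw":0},{"delta_pos":[0,0,-0.15],"yaw":0}]'

```text
t: 21.3
tcp_pos: [0.652, 0.012, 0.1827]
tool_rot: [0.78, 0.626, 0.007, 0.0]
force: [-1.5, 1.0, 7.9]
finger_gap: 0.692
```

Flange contact at 0.1827 against a predicted 0.183. One more light press, then release.

Emit:
send_rows --commands '[{"delta_pos":[0,0,-0.15],"yaw":0},{"delta_pos":[0,0,0],"yaw":0}]'

```text
t: 21.55
tcp_pos: [0.652, 0.012, 0.1832]
tool_rot: [0.78, 0.626, 0.007, 0.001]
force: [-0.4, 1.0, -0.7]
finger_gap: 0.691
```

Emit:
send_rows --commands '[{"delta_pos":[0,0,0],"yaw":0},{"delta_pos":[0,0,0],"yaw":0},{"delta_pos":[0,0,0],"yaw":0},{"delta_pos":[0,0,0.5],"yaw":0},{"delta_pos":[0,0,1],"yaw":0},{"delta_pos":[0,0,3],"yaw":0},{"delta_pos":[0,0,4],"yaw":0},{"delta_pos":[-2,0,4],"yaw":0},{"delta_pos":[-4,4,2],"yaw":0},{"delta_pos":[-4,5,0],"yaw":0}]' --grip -1

```text
t: 22.8
tcp_pos: [0.5536, 0.1004, 0.3354]
tool_rot: [0.782, 0.623, 0.01, 0.003]
force: [-0.7, 1.7, -0.2]
finger_gap: 0.999
```

Emit:
send_rows --commands '[{"delta_pos":[-3,6,0],"yaw":0},{"delta_pos":[-3,6,0],"yaw":0},{"delta_pos":[0,5,0],"yaw":0},{"delta_pos":[0,0,0],"yaw":0}]'

```text
t: 23.3
tcp_pos: [0.4932, 0.2681, 0.3408]
tool_rot: [0.781, 0.625, 0.014, 0.004]
force: [-0.8, -0.6, 1.0]
finger_gap: 1.0
```

```bash
python3 - <<'E'
from h import *
st();a=m.snapshot("scene");b=m.snapshot("top")
im=np.zeros((600,800,3),np.uint8)
im[:,:400]=cv2.resize(a[130:280,215:315],(400,600),interpolation=2)
im[:300,400:]=cv2.resize(a[170:245,130:230],(400,300),interpolation=2)
im[300:,400:]=cv2.resize(b[140:215,215:315],(400,300),interpolation=2)
cv2.imwrite("pics/c8.png",im);cv2.imwrite("pics/s1.png",a)
E
```

```text
23.3 [0.4932 0.2681 0.3408] [0.781 0.625 0.014 0.004] [-0.8 -0.6  1. ] [ 0.   -0.01  0.02] 1.0 [0.3  0.32 1.47 0.   1.33 0.52]
```

View pics/c8.png

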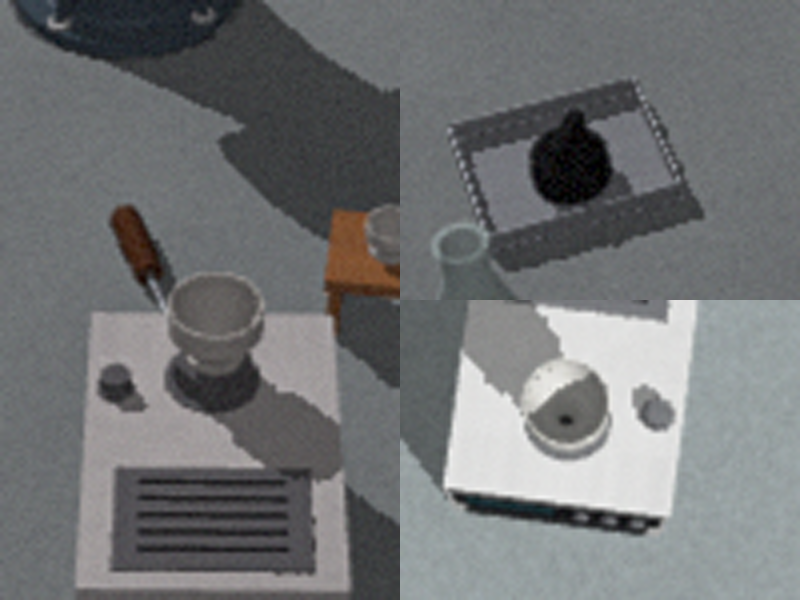

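View pics/s1.png

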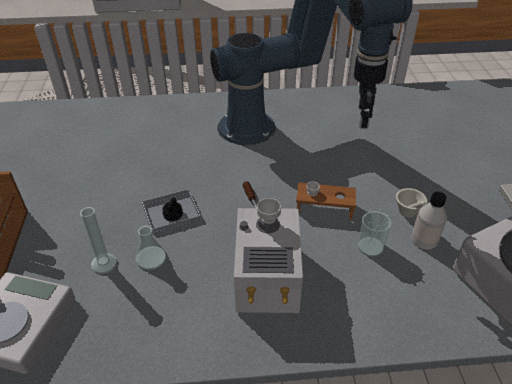

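Pictures 10 and 11: the funnel sits upright in the neck (215,320) and the cap is in the tray middle with its bar up (570,160). The small funnel is still in the stand and the bystanders are unmoved. Handing in.

```bash
python3 -c "
from station import manip as m
print(m.sign_off())"
```

```text
the job is handed in; nothing more can be done
None
```

The job is done and handed in at about 23 s on the robot's clock; sign-off gives no verdict. I pressed the cap about 7 mm down to its ledge, turned it about 78° to the springy stop, and lifted it off with almost no pull. It is now in the middle of the tray, bar upwards. The larger funnel is seated in the neck.

**Forces:** The highest reading at the end of a move was about 13 N in all, against the 35 N limit. Peaks between readings were not recorded. The grip itself was set at 40 N on the cap and 30 N on the funnel; I took the limit to cover pressing, twisting and pulling, not the squeeze.

**Funnel seat:** The flange met the rim at TCP height 0.1827 m against a predicted 0.183 m. Nothing resisted on the way in. The last pictures show it upright and centred after release.

**Cap position:** I put it at my measured tray centre. My position estimates for the tray agreed to about 4 mm, so it could be off by that much.

**Other checks:** In the last pictures the small funnel and all the bystanders look unmoved, and the gripper is open and clear of everything. The tool tilted 1–2° during the moves. One move call was refused because a row lacked its yaw value; nothing moved, and I sent it again.

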